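Take the hinged leaf off a drill jig by drifting out its seized pin

ROBOT

A 7-joint arm with a two-finger parallel gripper is mounted at the origin on a cart in front of the work surface, level with it; the furniture and walls round the work are solid. World frame = base frame: x ahead of the robot, y to its left, z up, the work surface at z = 0. Lengths are in mm, angles in rad, forces in N, time in s.
With the tool pointing down it reaches from about 350 to 900 mm from the base axis. Payload 19.9 kg.
Tool frame: the origin (TCP) lies midway between the tips of the shut fingers; the grasp point (between the pads) lies 19 mm behind it; z points along the fingers, y is the line along which they close (so a half turn about z gives the same grasp; the last joint's range is limited). The gripper opens to 85 mm and grips with 20 to 120 N. Pads are 22 mm wide; open, the fingers measure 114 mm over their backs; the gripper's body (76 mm by 85 mm) begins 54 mm behind the grasp point. The pads swing forward as they close: fully open they stand 13 mm farther back than shut.
Start: joints at [-1.319, 0.417, -0.01, 1.614, 0.005, 1.111, -0.053], TCP at [180.984, 598.202, 231.26] pointing down, gripper open.
Joint ranges: [-2.81, 2.81], [-0.39, 2.02], [-1.27, 1.25], [0.06, 2.57], [-1.19, 4.33], [0.19, 2], [-2.82, 2.82]. Speed limits (rad/s): [1.89, 1.89, 2.39, 2.39, 3.01, 3.01, 3.01].

INTERFACE

Orientations are given as [roll, pitch, yaw] about the fixed x, y, z axes, in that order (R = Rz(yaw) Ry(pitch) Rx(roll)).
In Python, from station import arm gives the robot as it stands. Calls block until the motion is done:
- arm.movep(position, orientation): joint-space move of the TCP to a pose.
- arm.move_l(position, rate=150, rotation=None): straight line of the TCP; rotation=None keeps the orientation; rate is the mean speed in mm/s.
- arm.goto_joints(angles): joint-space move.
- arm.release() and arm.gripper_close(effort=None): open the fingers fully, or close them until they stop; effort is the grip in N (None keeps the last).
- arm.sleep(seconds).
- arm.ik(position, orientation): joint angles nearest the present ones, or None.
- arm.state(): the state.
- arm.snapshot(name): name is "scene" or "top" or "wrist"; returns a dict with "image" (480x640x3 uint8, blue, green, red), "vertical_fov" (degrees; the focal length in pixels is half the picture's height over the tangent of half this angle, whatever the lens; pixels are square), "cx", "cy" (the principal point, pixels), "rvec" (rotation vector, rad) and "tvec" (3), from world to camera coordinates, as OpenCV has them. Camera axes: x right, y down, z forward; pixel columns grow to the right and rows downward; lengths in mm; the calibration is good to about 2 mm. A picture is of the moment at which its call begins. There is no depth.
A pose or a line that the arm cannot do raises arm.PlanningError and nothing moves.
- arm.hand_in(): hands the job in; it is judged then, once.
Trained networks look in a picture, given as the dict that the camera call returned (one of the last four; its "shot" number tells which), for a name from the list of things; names that differ only in an ending like _2 or _b are one class to them, and where a whole thing is asked for, a point or a joint stands for the part that bears it (a point fixed in the world has none). Each returns a list of dicts, best first, with "confidence" (0 to 1); they miss things now and then, are a little off and sometimes report something else, mostly with a low value. They report only what shows in the picture. A call takes as long as a camera call.
- arm.spot_in(picture, label): "bbox" ([left, top, right, bottom] in pixels, round what is visible of it).
- arm.pinpoint(picture, label): "at" ([column, row] in pixels: a listed point, or the origin of a listed thing).
The state is a dict: "time": time; "qpos": joint angles; "joint_velocities": joint speeds; "tau": joint torques, N m; "eef_pos": TCP position; "orientation": TCP orientation; "wrist_force": force on the tool from outside, world axes, zero at the start; "torque": the same for the moment, N m; "grip_width": finger opening in mm; "gripper_force": force on a finger pad.
Only numpy, scipy, OpenCV 4.12 (cv2) and the standard library are available. Lean on these libraries where they do the work, as an engineer would, in place of code of your own. Each camera call takes 0.05 s, during which the arm holds its last target. There are 200 camera calls.

TASK

The hinge pin of the drill jig has seized. Pick up the slim drift punch, the one thin enough to enter the hinge bore, and drive the pin out with it from the plain end, towards its head; then take the pin and the freed leaf out of the jig and put both in the wooden parts tray. Lay the slim punch down on the bench, outside the tray, and leave the other tools and pieces where they are.

Things in the scene. Friction and masses are not known exactly. Their poses are not given: they have to be found in the camera images.
- drill_jig: Leaf drill jig, bolted down. Dark base 150 (x) x 56 (y) x 16 mm. Origin: bench level, middle of base; z up, x towards the hinge, y along the pin towards its head. Hinge at x = +50: two grey cheeks 12 thick, 28 wide, round tops at z = 56, outer faces y = -22 and +22, a 20 mm slot between. Bore 11.5 mm diameter through both, axis z = 42. Nest, bone blank and rest under the leaf stay below z = 36.
- bore_mouth (a point): Centre of the hinge bore's mouth in the outer face of the cheek at the pin's plain end (jig frame 50, -22, 42 mm). The punch enters here and drives along the jig's +y; the pin's plain end lies 3 mm inside.
- head_side (a point): Centre of the bore in the outer face of the cheek at the pin's head (jig frame 50, +22, 42 mm). Rust grips the pin in this cheek: moving it takes a steady 10 to 18 N the whole way, and it stays level where it is left as long as its plain end is still at least 6 mm inside this face. Driven 29 mm, it can be pinched and pulled; driven further, it drops beside the jig and may lean on it.
- hinge_pin: Steel hinge pin, 35 g: shank 10 mm diameter, 41 mm long along y; domed head 15.6 mm diameter, 4 thick at +y. Origin: middle of the shank, on its axis. At the start the head's underside is against the +y cheek and the shank lies on the bore's floor (axis at z = 41). It can leave only towards its head.
- jig_leaf: Aluminium leaf, about 160 g, balanced near x = -62, level at the start. Origin: axis of its hinge eye (13 mm hole along y; eye 16 wide, radius 11). Plate from the eye to -x: 34 wide (y), 12 thick (z = -6 to +6), x = -19 to a round tab end at -136; bush 4 mm high on top at x = -58. The eye sits between the cheeks with 2 mm play a side; pin out, it lifts straight up, 30 mm to clear the cheeks.
- leaf_grip (a point): Middle of the leaf's plate, 58 mm from the eye towards the tab: a good place to grip it across its 34 mm width. The plate's underside is 6 mm below this point; its edges stand free 20 mm above the jig's base.
- slim_punch: Drift punch 150 mm long lying along its x axis, tip at +x. Dark octagonal body 13 mm across flats from x = -75 to +5, then a short taper to x = +12 and a bright straight tip 7 mm in diameter up to x = +75. Origin: middle of its length, on its underside (axis 6.5 mm above). About 100 g, balanced near x = -25.
- thick_punch: Similar drift punch, thicker: body 17 mm across flats, tip 13 mm in diameter, 150 mm long, tip at +x, same origin (axis 8.5 mm above). Too thick for the bore; leave it alone. It lies beside the slim one, in either order.
- parts_tray: Shallow wooden tray, fixed: 130 (x) x 240 (y) x 20 mm outside, walls 6 mm thick, inner floor 6 mm above the bench. Origin: bench level under its middle.
- vice_nose (a point): Fixed obstacle: top of the front end of the bench vice's black slide beam, which runs from here away from the robot (70 mm wide, 66 to 126 mm above the bench). It stands behind the jig's hinge: keep the gripper's body clear of it.
- offcut_a: Bystander: small bone offcut 18 x 28 x 9 mm, beyond the tips of the punches.
- offcut_b: Bystander: small bone offcut 18 x 24 x 11 mm, between the front of the jig and the pencil.
- marker: Bystander: marking pen, 132 mm long along y, 18 thick, at the back left.
- pencil: Bystander: red pencil, 148 mm long along y, 8 thick, near the front edge by the punches.
- sanding_block: Bystander: cork sanding block 45 x 88 x 26 mm, behind the punches.
- horn_foot: Bystander: dark oval horn disc 47 x 60 x 12 mm, between the jig and the tray.
- bone_blank: Bystander: squared bone blank 22 x 85 x 13 mm, behind the punches.

How it is judged (in metres and radians):
On the way, in this order (a step that is already met when the one before it is completed fails the run):
1. the slim punch bears on the pin's plain end and has driven it at least 10 mm towards its head (contact force between slim_punch and hinge_pin above 1 N and y of hinge_pin in the frame of drill_jig above 0.0115 m), for 0.04 s.
2. the pin is wholly out of the hinge ((y of hinge_pin in the frame of drill_jig above 0.044 m or height (world z) of hinge_pin below 0.033 m or distance between hinge_pin and bore_mouth above 0.075 m)), for 0.04 s.
At the end, for the whole second after the job is handed in: Hinge pin and leaf both lie in the parts tray (pin's middle, leaf's eye and leaf's grip point inside its walls and less than 40 mm above the bench), the slim punch lies flat on the bench outside the tray (its origin under 25 mm high), and all three are at rest (x of hinge_pin in the frame of parts_tray between -0.062 and 0.062 m and y of hinge_pin in the frame of parts_tray between -0.117 and 0.117 m and z of each of hinge_pin, jig_leaf, leaf_grip in the frame of parts_tray below 0.04 m and x of jig_leaf in the frame of parts_tray between -0.062 and 0.062 m and y of jig_leaf in the frame of parts_tray between -0.117 and 0.117 m and x of leaf_grip in the frame of parts_tray between -0.062 and 0.062 m and y of leaf_grip in the frame of parts_tray between -0.117 and 0.117 m and height (world z) of slim_punch below 0.025 m and angle between slim_punch's own x axis and vertical above 1.4 rad and (x of slim_punch in the frame of parts_tray above 0.066 m or x of slim_punch in the frame of parts_tray below -0.066 m or y of slim_punch in the frame of parts_tray above 0.121 m or y of slim_punch in the frame of parts_tray below -0.121 m) and linear speed of each of hinge_pin, jig_leaf, slim_punch below 0.03 m/s); the robot touches nothing.
It fails at once if a bystander or the thick punch is shifted by more than 30 mm (distance of any of offcut_a, offcut_b, marker, pencil, sanding_block, horn_foot, bone_blank, thick_punch from where it was at the start of the episode above 0.03 m).
It also fails if it takes over 72 s, if anything falls off the work surface, if the arm or the gripper's body presses on something with over 40 N, if the wrist force passes 120 N, or if a joint passes its speed limit or range.

## Working session

There is one attempt and no reset: what is moved stays moved. The work goes in short steps, each a Python script; the robot and the scene stay as the last script left them, time stands still between calls to the robot, and variables do not carry over. Pictures are saved under pics/ and viewed, at most 10 in all, crops included, and the job is handed in when it is done.

```bash
ls; mkdir -p pics; cat > h.py <<'E'
import numpy as np, cv2
from station import arm
def cam(p):
    f=240/np.tan(np.radians(p["vertical_fov"])/2)
    R,_=cv2.Rodrigues(np.array(p["rvec"],float)); t=np.array(p["tvec"],float).ravel()
    return f,R,t
def to_plane(p,uv,z):
    f,R,t=cam(p); d=R.T@np.array([(uv[0]-p["cx"])/f,(uv[1]-p["cy"])/f,1.]); c=-R.T@t
    return c+d*(z-c[2])/d[2]
def proj(p,X):
    f,R,t=cam(p); q=R@np.array(X,float)+t
    return np.array([p["cx"]+f*q[0]/q[2],p["cy"]+f*q[1]/q[2]])
def shot(n,fn=None):
    p=arm.snapshot(n)
    if fn: cv2.imwrite("pics/"+fn+".png",p["image"])
    return p
def tri(ps,uvs):
    A=[];b=[]
    for p,uv in zip(ps,uvs):
        f,R,t=cam(p); 
        for k,c in ((0,p["cx"]),(1,p["cy"])):
            a=(uv[k]-c)/f; A.append(R[k]-a*R[2]); b.append(a*t[2]-t[k])
    return np.linalg.lstsq(np.array(A),np.array(b),rcond=None)[0]
E
python3 - <<'E'
from h import *
np.set_printoptions(precision=1,suppress=True)
Z=dict(drill_jig=0,bore_mouth=42,head_side=42,hinge_pin=41,jig_leaf=42,leaf_grip=42,slim_punch=0,thick_punch=0,parts_tray=0,vice_nose=126,offcut_a=0,offcut_b=0,pencil=0,horn_foot=0,marker=0,sanding_block=0,bone_blank=0)
for c in ("top","scene"):
    p=shot(c,c+"0")
    print(c,-cam(p)[1].T@cam(p)[2],p["vertical_fov"])
    for n,z in Z.items():
        r=arm.pinpoint(p,n)[:2]
        print(n,[(np.round(d["confidence"],2),np.array(d["at"]),to_plane(p,d["at"],z)[:2]) for d in r])
print(arm.state())
E
```

```text
pics
top [ 413.5 -131.5 1150.4] 52.48693958824957
drill_jig [(np.float64(0.81), array([320.6, 272.9]), array([ 416.7, -127.5]))]
bore_mouth [(np.float64(0.83), array([321.4, 248.5]), array([ 472.1, -130.3]))]
head_side [(np.float64(0.72), array([304.7, 253.9]), array([460.3, -92.1]))]
hinge_pin [(np.float64(0.3), array([433.3, 216.4]), array([ 542.4, -388. ]))]
jig_leaf []
leaf_grip [(np.float64(0.87), array([324. , 276.4]), array([ 408.5, -135.3]))]
slim_punch [(np.float64(0.6), array([404.6, 249.2]), array([ 470. , -327.3])), (np.float64(0.17), array([447.6, 245.7]), array([ 476.9, -429.6]))]
thick_punch [(np.float64(0.92), array([445. , 245.6]), array([ 477.2, -423.4])), (np.float64(0.43), array([309.3, 180.2]), array([ 637.8, -103.5]))]
parts_tray [(np.float64(0.92), array([199.2, 241.5]), array([494.8, 158.4])), (np.float64(0.28), array([436.2, 298.1]), array([ 353.6, -399.2]))]
vice_nose [(np.float64(0.72), array([310.2, 176. ]), array([ 622.2, -108.6]))]
offcut_a [(np.float64(0.65), array([389.2, 293.9]), array([ 365. , -288.5])), (np.float64(0.49), array([434.8, 215.8]), arra
[... 1853 characters left out ...]
 array([308.4, 235.6]), array([545.4, -12. ]))]
marker [(np.float64(0.67), array([311.6, 217. ]), array([608.9,  35.1]))]
sanding_block [(np.float64(0.76), array([465.5, 286.3]), array([ 637.1, -389.2]))]
bone_blank [(np.float64(0.72), array([424.2, 271.1]), array([ 620.4, -295.1]))]
{'time': 1.8, 'qpos': array([-1.3,  0.4, -0. ,  1.6,  0. ,  1.1, -0.1]), 'joint_velocities': array([ 0.,  0., -0., -0., -0., -0.,  0.]), 'tau': array([ -0. , -86.4,   0.7, -43.5,   0. ,   0. ,   0. ]), 'eef_pos': array([181. , 598.2, 231.3]), 'orientation': array([-3.1,  0. ,  2.8]), 'wrist_force': array([-0.6,  0.3,  1.1]), 'torque': array([-0.,  0.,  0.]), 'gripper_force': 0.0, 'grip_width': 85.73926368479302}
```

```bash
python3 - <<'E'
import cv2,numpy as np
t=cv2.imread("pics/top0.png")[150:330,150:490]
cv2.imwrite("pics/top0c.png",cv2.resize(t,(800,424),interpolation=cv2.INTER_CUBIC))
E
```

```text
(no output)
```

View pics/top0c.png

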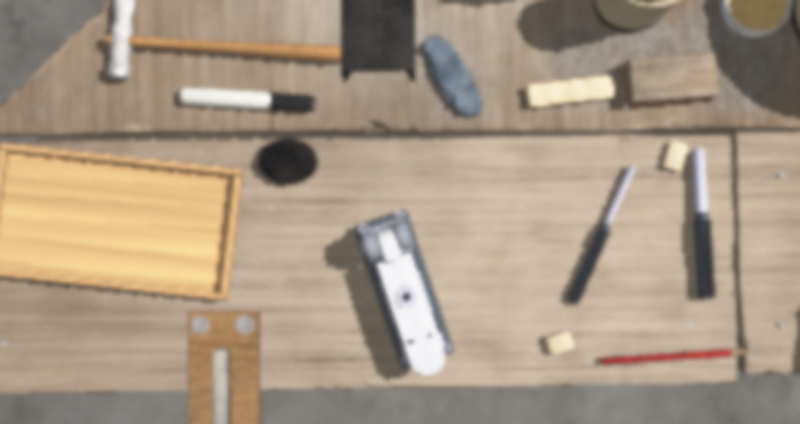

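View pics/scene0.png

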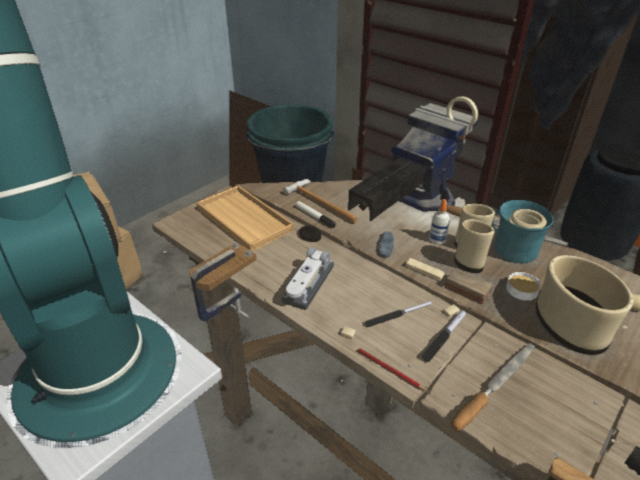

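```bash
python3 - <<'E'
from h import *
np.set_printoptions(precision=2,suppress=True)
pi=np.pi
for nm,pos,ys in [("punch",(450,-318,200),(-25,155)),("bore",(500,-240,38),(105.6,-74.4)),("pin",(453,-81,22),(105.6,-74.4)),("leaf",(408,-132,30),(15.6,-164.4)),("tray",(490,130,15),(84,-96))]:
    for y in ys:
        print(nm,y,arm.ik(pos,[pi,0,np.radians(y)]))
E
```

```text
punch -25 [-0.25  0.53  1.09  1.86 -0.53  1.08 -0.97]
punch 155 [-0.27  0.56  1.13  1.86 -0.56  1.09  2.2 ]
bore 105.6 [-0.18  0.69  0.75  1.94 -0.67  0.77  1.23]
bore -74.4 [-0.38  0.89  1.08  1.95 -0.99  0.96 -1.66]
pin 105.6 [-0.49  0.59  0.73  2.17 -0.69  0.62  1.01]
pin -74.4 [-0.73  0.8   1.08  2.18 -1.04  0.83 -1.83]
leaf 15.6 [-0.4   0.54  0.76  2.24 -0.68  0.6  -0.42]
leaf -164.4 [-0.22  0.47  0.53  2.24 -0.46  0.54  2.52]
tray 84 [-0.69  0.58  0.45  2.06 -0.44  0.6  -0.03]
tray -96 [-0.23  0.54 -0.1   2.04  0.1   0.57  2.63]
```

```bash
python3 - <<'E'
from h import *
np.set_printoptions(precision=2,suppress=True)
arm.goto_joints([0.6,0.45,0,1.7,0,1.05,-1.37])
s=arm.state();print(s["time"],s["eef_pos"],s["orientation"])
q=arm.ik([440,-318,190],[np.pi,0,np.radians(-25)]);print(q)
arm.movep([440,-318,190],[np.pi,0,np.radians(-25)])
p=shot("wrist","w1"); print(arm.state()["time"],cam(p)[1],-cam(p)[1].T@cam(p)[2],p["vertical_fov"])
for n in("slim_punch","thick_punch"):
    print(n,[(d["confidence"],d["at"],to_plane(p,d["at"],0)) for d in arm.pinpoint(p,n)],[(d["confidence"],d["bbox"]) for d in arm.spot_in(p,n)])
E
```

```text
5.3 [ 472.93 -359.87  176.51] [-3.13  0.06 -0.4 ]
[ 0.57  0.32 -0.    1.86  0.    0.96 -1.44]
5.6833 [[-0.42 -0.91  0.  ]
 [-0.87  0.41  0.27]
 [-0.24  0.11 -0.96]] [ 501.22 -346.34  332.81] 58.77540692555516
slim_punch [(0.65, [319.8, 163.9], array([ 470.05, -329.81,    0.  ]))] [(0.93, [311.8, 61.7, 328.4, 257.4])]
thick_punch [(0.8, [435.1, 98.0], array([ 478.05, -428.22,    0.  ]))] [(0.95, [385.6, 0.0, 488.0, 191.3])]
```

View pics/w1.png

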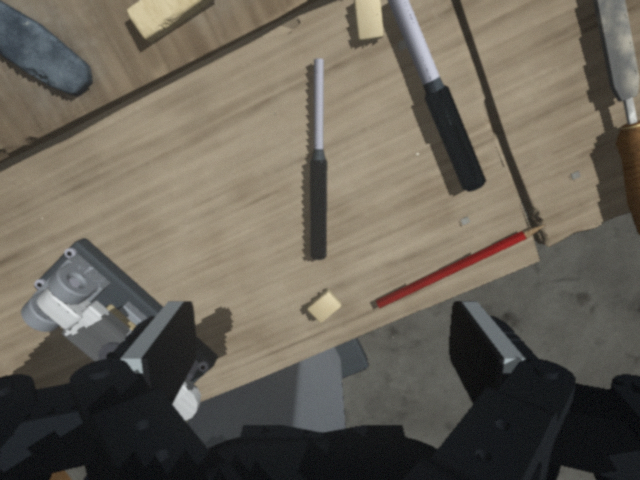

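```bash
python3 - <<'E'
from h import *
np.set_printoptions(precision=2,suppress=True)
im=cv2.imread("pics/w1.png")
import types
p=arm.snapshot("wrist")
tip=to_plane(p,(319.5,59),6.5); butt=to_plane(p,(318.5,259),6.5)
print(tip,butt,np.linalg.norm(tip-butt))
u=(tip-butt)/np.linalg.norm(tip-butt); yaw=np.arctan2(u[1],u[0]); print(np.degrees(yaw))
g=(tip+butt)/2-25*u; print(g)
o=[np.pi,0,yaw]
arm.movep([g[0],g[1],60],o)
arm.move_l([g[0],g[1],3],rate=100)
arm.gripper_close(100)
s=arm.state();print(s["time"],s["eef_pos"],s["grip_width"],s["gripper_force"],s["wrist_force"])
arm.move_l([g[0],g[1],100],rate=150)
s=arm.state();print(s["time"],s["eef_pos"],s["orientation"],s["grip_width"],s["gripper_force"],s["wrist_force"])
p=shot("wrist","w2")
E
```

```text
[ 537.88 -362.62    6.5 ] [ 402.52 -298.4     6.5 ] 149.82786851559862
-25.380939943926137
[ 447.61 -319.8     6.5 ]
7.9083 [ 447.72 -319.85    3.45] 9.551125869025258 98.55082511901855 [-1.68  2.14 11.01]
8.7083 [ 447.22 -319.52   99.22] [-3.14  0.   -0.44] 9.454444208521895 97.97316312789917 [ 0.32 -0.11 -1.32]
```

View pics/w2.png

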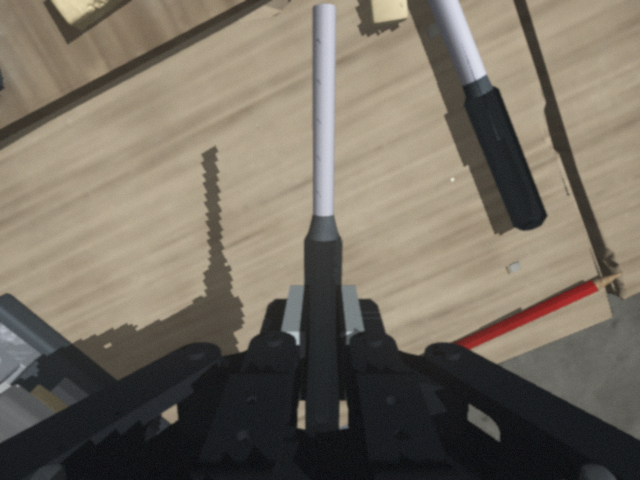

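```bash
python3 - <<'E'
from h import *
from scipy.optimize import least_squares
np.set_printoptions(precision=2,suppress=True)
p=arm.snapshot("wrist"); im=p["image"].astype(int).sum(2)//3
print(im[0:14,323],im[205:250,323])
for r in (20,80,140,200,260,300): print(r,im[r,300:346])
s=arm.state();T=s["eef_pos"];yaw=s["orientation"][2];u=np.array([np.cos(yaw),np.sin(yaw),0])
for dz in (0,3,6):
  for x in (75,12,5): print(dz,x,proj(p,T+u*(x+25)+[0,0,dz]))
t=arm.snapshot("top");c=arm.snapshot("scene")
for q in (t,c): print([(d["confidence"],d["at"]) for d in arm.pinpoint(q,"slim_punch")],proj(q,T+u*25+[0,0,-3.4]))
E
```

```text
[151 150 155 161 176 182 182 182 184 185 183 187 186 183] [195 198 196 196 196 194 195 199 197 194 177 137 107  96  98  96  99  99
 100  97  99  94  97  97  98  99  98  99 101 101 102 105 106 101 104  94
  73  60  58  55  57  54  53  52  57]
20 [151 152 153 152 155 154 156 154 156 159 155 147 120 100  95 101 115 124
 138 144 156 165 175 186 193 196 201 206 208 211 209 210 203 197 189 171
 158 153 154 155 153 156 158 161 159 159]
80 [143 141 140 144 144 145 142 145 148 148 145 138 120 102 100 106 117 132
 143 158 163 176 184 189 198 204 203 208 211 211 211 206 201 189 175 162
 160 161 161 158 157 158 156 155 156 160]
140 [162 161 164 157 160 156 162 157 160 160 157 153 136 111 103 110 121 133
 146 159 173 177 188 195 200 202 206 208 211 206 205 202 193 182 164 160
 159 163 162 160 161 162 158 162 162 162]
200 [162 162 164 162 166 166 171 168 169 169 169 162 142 116 103 116 127 146
 157 166 174 183 189 196 199 201 207 206 206 203 202 193 183 170 166 171
 168 168 171 168 164 168 163 163 160 164]
260 [152 153 147 124  85  56  50  52  52  51  47  51  49  49  53  53  52  52
  54  52  50  51  51  50  52  51  54  52  50  54  50  52  47  51  57  56
  58  60  59  60  63  76 106 130 144 142]
300 [126 117  90  60  40  37  37  34  39  39  40  48  42  46  47  47  46  41
  51  47  44  43  47  47  51  48  47  48  46  48  47  51  47  45  46  42
  37  36  36  39  38  49  78 112 121 125]
0 75 [319.54   6.1 ]
0 12 [319.76 211.14]
0 5 [319.79 231.  ]
3 75 [319.48   3.58]
3 12 [319.71 213.09]
3 5 [319.74 233.32]
6 75 [319.41   0.94]
6 12 [319.66 215.11]
6 5 [319.68 235.73]
[(0.72, [320.9, 272.2])] [413.35 247.07]
[(0.67, [402.7, 284.0]), (0.48, [422.7, 273.6])] [403.78 280.71]
```

```bash
python3 - <<'E'
from h import *
np.set_printoptions(precision=2,suppress=True)
arm.movep([502,-255,110],[np.pi,0,np.radians(105.6)])
s=arm.state();print(s["time"],s["eef_pos"],s["orientation"],s["qpos"],s["wrist_force"])
p=shot("wrist","w3"); W={}
for n,z in dict(bore_mouth=42,head_side=42,drill_jig=0,jig_leaf=42,leaf_grip=42,hinge_pin=41).items():
    r=arm.pinpoint(p,n); print(n,[(round(d["confidence"],2),d["at"],to_plane(p,d["at"],z)) for d in r])
E
```

```text
10.7 [ 501.85 -255.13  109.92] [-3.14 -0.    1.84] [ 0.84  0.51 -0.54  1.86  0.34  0.86  0.41] [ 0.4  -0.18 -0.97]
bore_mouth []
head_side []
drill_jig []
jig_leaf []
leaf_grip []
hinge_pin []
```

View pics/w3.png

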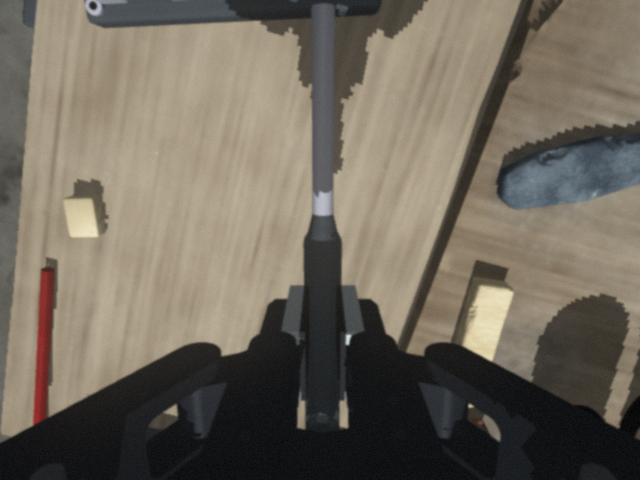

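```bash
python3 - <<'E'
from h import *
np.set_printoptions(precision=2,suppress=True)
p=arm.snapshot("wrist")
a,b=to_plane(p,(103,26),16),to_plane(p,(380,13),16);print(np.degrees(np.arctan2(*(b-a)[1::-1])))
arm.movep([520,-205,200],[np.pi,0,np.radians(105.6)])
p=shot("wrist","w4")
print(arm.state()["time"],-cam(p)[1].T@cam(p)[2])
for n,z in dict(bore_mouth=42,head_side=42,drill_jig=0,jig_leaf=42,leaf_grip=42,hinge_pin=41,vice_nose=126).items():
    r=arm.pinpoint(p,n); print(n,[(round(d["confidence"],2),d["at"],to_plane(p,d["at"],z)) for d in r])
E
```

```text
18.063242202334806
11.65 [ 501.69 -140.32  342.34]
bore_mouth [(0.71, [282.5, 93.8], array([ 472.52, -134.09,   42.  ]))]
head_side [(0.91, [276.7, 21.4], array([458.08, -92.25,  42.  ]))]
drill_jig []
jig_leaf [(0.65, [284.0, 61.9], array([ 468.57, -114.49,   42.  ]))]
leaf_grip [(0.84, [195.4, 64.2], array([ 412.78, -131.6 ,   42.  ]))]
hinge_pin [(0.52, [284.3, 61.3], array([ 468.56, -114.  ,   41.  ]))]
vice_nose [(0.95, [562.9, 119.1], array([ 615.94, -110.16,  126.  ]))]
```

View pics/w4.png

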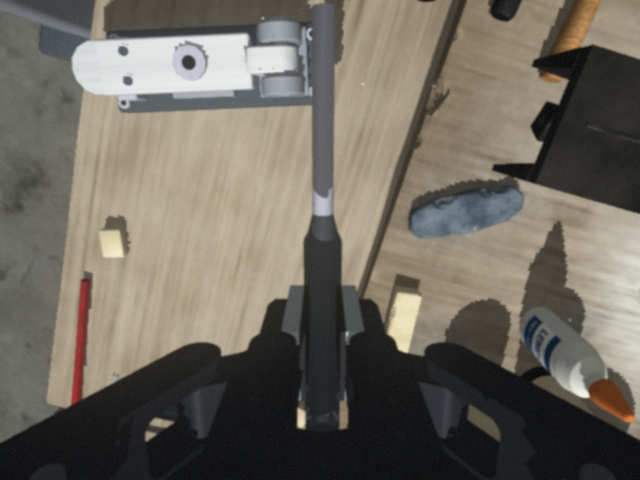

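```bash
python3 - <<'E'
from h import *
np.set_printoptions(precision=2,suppress=True)
p=arm.snapshot("wrist"); g=cv2.GaussianBlur(cv2.cvtColor(p["image"],cv2.COLOR_BGR2GRAY),(3,3),0).astype(float)
def edge(c0,c1,r0,r1,sgn,z):
    cs=np.arange(c0,c1,3); P=[]
    for c in cs:
        d=sgn*np.gradient(g[r0:r1,c]); k=d.argmax(); w=d[max(k-2,0):k+3].clip(0); P.append(to_plane(p,(c,r0+max(k-2,0)+(w*np.arange(len(w))).sum()/w.sum()),z)[:2])
    P=np.array(P); f=np.polyfit(P[:,0],P[:,1],1); r=P[:,1]-np.polyval(f,P[:,0]); m=abs(r)<1; f=np.polyfit(P[m,0],P[m,1],1)
    print(np.degrees(np.arctan(f[0])),r.std(),m.mean(),P[:,1].mean(),P[:,0].mean())
edge(130,250,98,120,1,16)   # base near edge (dark->bright)
edge(110,160,80,100,-1,48)
edge(110,240,28,45,1,48)
# column edges of near cheek
print(g[86,225:318].astype(int))
E
```

```text
18.1037347563976 0.08469227810085571 1.0 -163.36868097032672 405.87132093381473
17.09202298814246 1.1309870423018624 0.8235294117647058 -161.0244722394675 379.0582405456913
18.11413810025532 0.0917493314633045 1.0 -119.11180115929504 398.26587550319584
[231 231 230 231 231 231 231 231 231 231 231 231 231 231 230 230 230 230
 230 230 230 229 229 230 229 225 212 189 157 128 110 102  99 100 106 118
 128 129 126 128 133 139 143 148 151 153 155 157 159 160 161 162 163 164
 166 168 168 168 167 165 163 161 159 158 157 154 151 148 145 141 137 133
 128 123 117 112 105  98  93 103 125 145 148 135 111  93  88  87  87  88
  91  93  96]
```

```bash
python3 - <<'E'
from h import *
np.set_printoptions(precision=2,suppress=True)
arm.movep([489.8,-191.2,80],[np.pi,0,np.radians(108.1)])
arm.move_l([489.8,-191.2,68])
p=shot("wrist","w5"); print(arm.state()["time"],arm.state()["eef_pos"],arm.state()["wrist_force"])
for n,z in dict(bore_mouth=42,head_side=42).items():
    r=arm.pinpoint(p,n); print(n,[(round(d["confidence"],2),d["at"],to_plane(p,d["at"],z)) for d in r])
m=np.array([471.3,-134.5]);a=np.radians(18.1);ux=np.array([np.cos(a),np.sin(a)]);uy=np.array([-np.sin(a),np.cos(a)])
for dx in(-14,0,14): print(dx,proj(p,[*(m+dx*ux),42]),proj(p,[*(m),56]),proj(p,[*(m+12*uy),56]))
cv2.imwrite("pics/w5c.png",cv2.resize(p["image"][0:300,170:470],(600,600),interpolation=cv2.INTER_CUBIC))
E
```

```text
12.9167 [ 490.63 -191.53   69.11] [-0.2  -0.21 -1.18]
bore_mouth [(0.7, [323.8, 134.9], array([ 472.32, -134.56,   42.  ]))]
head_side [(0.72, [322.5, 10.2], array([458.29, -93.3 ,  42.  ]))]
-14 [285.06 133.89] [321.31 135.55] [321.29 100.05]
0 [321.35 133.9 ] [321.31 135.55] [321.29 100.05]
14 [357.63 133.9 ] [321.31 135.55] [321.29 100.05]
```

View pics/w5c.png

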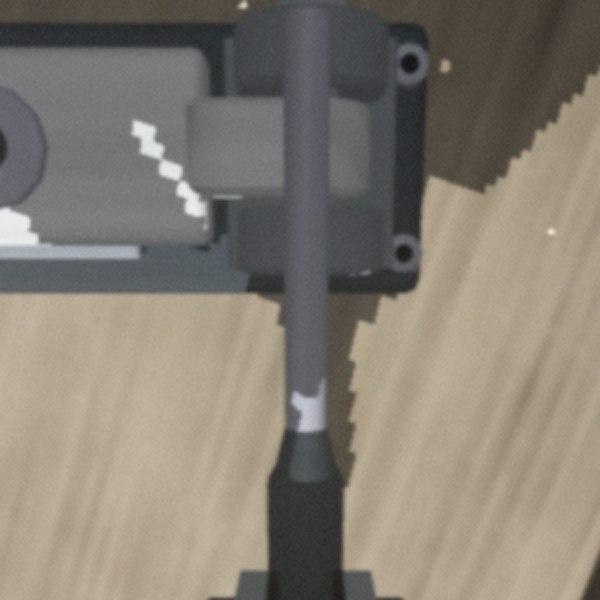

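```bash
python3 - <<'E'
import cv2,numpy as np
g=cv2.cvtColor(cv2.imread("pics/w5.png"),cv2.COLOR_BGR2GRAY).astype(int)
for r0,r1 in((12,22),(25,40),(108,116),(118,128)):
    m=g[r0:r1].mean(0).round().astype(int); print(r0,"L",list(m[278:318]),"R",list(m[330:372]))
m=g[100:160,295:312].mean(1).round().astype(int);print(list(m))
E
```

```text
12 L [np.int64(48), np.int64(47), np.int64(47), np.int64(50), np.int64(54), np.int64(55), np.int64(57), np.int64(59), np.int64(60), np.int64(61), np.int64(64), np.int64(66), np.int64(67), np.int64(67), np.int64(68), np.int64(69), np.int64(70), np.int64(69), np.int64(71), np.int64(71), np.int64(72), np.int64(71), np.int64(72), np.int64(72), np.int64(72), np.int64(72), np.int64(74), np.int64(73), np.int64(72), np.int64(74), np.int64(73), np.int64(74), np.int64(74), np.int64(74), np.int64(76), np.int64(80), np.int64(81), np.int64(82), np.int64(86), np.int64(86)] R [np.int64(89), np.int64(89), np.int64(86), np.int64(84), np.int64(80), np.int64(76), np.int64(74), np.int64(75), np.int64(75), np.int64(75), np.int64(74), np.int64(74), np.int64(73), np.int64(73), np.int64(73), np.int64(73), np.int64(72), np.int64(71), np.int64(72), np.int64(72), np.int64(70), np.int64(69), np.int64(69), np.int64(69), np.int64(68), np.int64(68), np.int64(66), np.int64(67), np.int64(67), np.int64(67), np.int64(66), np.int64(64), np.int64(63), np.int64(61), np.int64(59), np.int64(56), np.int64(54), np.int64(52),
[... 3682 characters left out ...]
), np.int64(76), np.int64(75), np.int64(75), np.int64(76), np.int64(76), np.int64(76), np.int64(75), np.int64(76), np.int64(77), np.int64(76), np.int64(77), np.int64(77), np.int64(77), np.int64(76), np.int64(76), np.int64(78), np.int64(78), np.int64(77), np.int64(78), np.int64(78), np.int64(77), np.int64(77), np.int64(75), np.int64(73), np.int64(70), np.int64(67), np.int64(61), np.int64(56), np.int64(53), np.int64(53), np.int64(52), np.int64(51), np.int64(50), np.int64(50), np.int64(54), np.int64(71), np.int64(93), np.int64(108), np.int64(120), np.int64(133), np.int64(145), np.int64(154), np.int64(156), np.int64(156), np.int64(156), np.int64(153), np.int64(154), np.int64(152), np.int64(152)]
```

```bash
python3 - <<'E'
from h import *
np.set_printoptions(precision=2,suppress=True)
s=arm.state();print(s["time"],s["eef_pos"],s["orientation"])
a=np.radians(18.1);ux=np.array([np.cos(a),np.sin(a),0]);uy=np.array([-np.sin(a),np.cos(a),0])
T=np.array([489.8,-191.2,68])
b=T-55*uy+0.6*ux
arm.move_l(b)
b[2]=39;arm.move_l(b); arm.sleep(0.3)
s=arm.state();print(s["time"],b,s["eef_pos"],s["orientation"],s["wrist_force"])
p=shot("scene"); f=cv2.resize(p["image"][200:320,260:420],(800,600),interpolation=cv2.INTER_CUBIC); cv2.imwrite("pics/s1.png",f)
t=b+99.6*uy+[0,0,3]
print(proj(p,t),proj(p,[471.8,-134.3,42]))
E
```

```text
13.0167 [ 490.44 -191.49   68.97] [3.14 0.   1.89]
14.175 [ 507.46 -243.29   39.  ] [ 507.75 -243.4    39.6 ] [3.14 0.   1.89] [-0.43 -0.71 -0.25]
[333.14 259.93] [326.72 258.18]
```

View pics/s1.png

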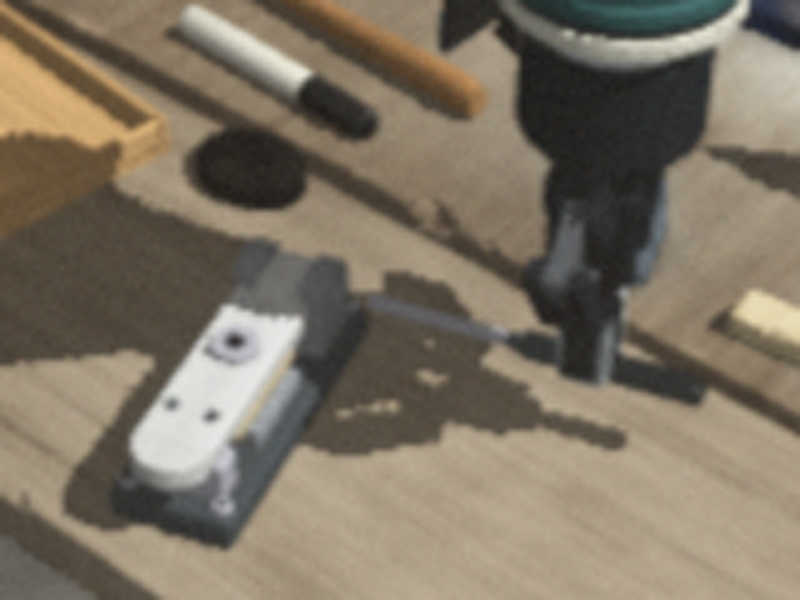

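```bash
cat >> h.py <<'E'
a=np.radians(18.1);ux=np.array([np.cos(a),np.sin(a),0]);uy=np.array([-np.sin(a),np.cos(a),0]);M=np.array([471.8,-134.35,42])
np.set_printoptions(precision=2,suppress=True)
def rep(l=""):
    s=arm.state(); F=s["wrist_force"]; e=s["eef_pos"]
    print(l,round(s["time"],2),e,"jigF",F@ux,F@uy,F[2],"tip_y",(e-M)@uy+99.6,"lat",(e-M)@ux,"w",round(s["grip_width"],1)); return s
E
python3 - <<'E'
from h import *
b=np.array([507.46,-243.29,38.4])+0.45*ux
arm.move_l(b,rate=60)
rep()
for d in (13,17,22,26):
    arm.move_l(b+d*uy,rate=40); s=rep(d)
    F=s["wrist_force"]
    if abs(F@ux)>12 or abs(F[2])>12 or abs(F@uy)>40: print("stop");break
E
```

```text
14.47 [ 507.9  -243.17   38.43] jigF -0.1751985291972367 -0.44405645126936827 -0.4077627014415746 tip_y -15.046472642980135 lat 0.5079446632774689 w 9.7
13 14.95 [ 503.87 -230.61   38.47] jigF 1.1118827193385201 0.47700901637954074 -0.6788692045123387 tip_y -1.8581029951368038 lat 0.5819769961895996 w 9.5
17 15.2 [ 502.58 -226.78   38.41] jigF 0.09947974014012546 -0.030430574923188024 -0.8073532122536432 tip_y 2.183815528339906 lat 0.537040230570773 w 9.4
22 15.47 [ 501.01 -221.92   38.42] jigF 0.3986557512501183 0.22550839188169533 -0.9500933648353785 tip_y 7.293732984456398 lat 0.557650031328361 w 9.5
26 15.72 [ 499.73 -218.08   38.41] jigF -0.2827235947222301 -0.9787044739357204 -1.5156615955421517 tip_y 11.336021699797726 lat 0.5296914259254907 w 9.6
```

```bash
python3 - <<'E'
from h import *
p=shot("wrist","w6"); c=shot("scene"); 
A=cv2.resize(p["image"][0:240,200:440],(400,400),interpolation=cv2.INTER_CUBIC);B=cv2.resize(c["image"][220:300,280:360],(400,400),interpolation=cv2.INTER_CUBIC)
cv2.imwrite("pics/c1.png",np.hstack([A,B]))
E
```

```text
(no output)
```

View pics/c1.png

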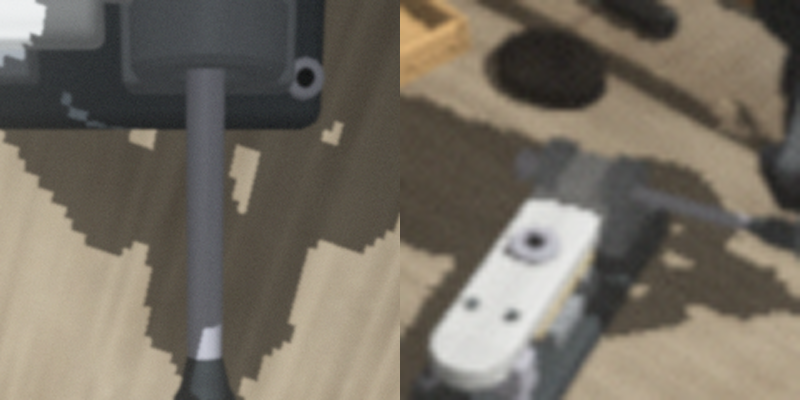

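```bash
python3 - <<'E'
from h import *
b=np.array([507.46,-243.29,38.4])+0.45*ux
for d in (29,32,35):
    arm.move_l(b+d*uy,rate=40); s=rep(d)
    if abs(s["wrist_force"]@uy)>5: break
E
```

```text
29 16.07 [ 498.79 -215.32   38.38] jigF 0.01078506250443297 -0.1574990821485496 0.0335581485195241 tip_y 14.250139195073686 lat 0.4940508895096747 w 9.7
32 16.32 [ 497.9  -212.42   38.41] jigF -0.11291544164787252 -0.20123193755815302 -0.9389343832696297 tip_y 17.286390386082473 lat 0.5528354131797548 w 9.7
35 16.57 [ 496.93 -209.52   38.39] jigF -0.3065046160733091 0.824844912349548 -0.5004350590346541 tip_y 20.34546966355829 lat 0.5328787422806641 w 9.8
```

```bash
python3 - <<'E'
from h import *
p=shot("wrist"); c=shot("scene"); t=shot("top")
for q in (p,c,t): print([(d["confidence"],d["at"]) for d in arm.pinpoint(q,"hinge_pin")],proj(q,M+22*uy),proj(q,M+60*uy))
A=cv2.resize(p["image"][0:240,200:440],(400,400),interpolation=cv2.INTER_CUBIC);B=cv2.resize(c["image"][220:300,270:350],(400,400),interpolation=cv2.INTER_CUBIC)
cv2.imwrite("pics/c2.png",np.hstack([A,B]))
E
```

```text
[] [321.79  -6.34] [ 321.87 -164.96]
[(0.52, [311.0, 256.9]), (0.34, [309.6, 233.4])] [317.47 255.64] [301.72 251.3 ]
[(0.61, [304.4, 256.6]), (0.51, [446.1, 245.3])] [314.06 251.72] [298.26 257.12]
```

View pics/c2.png

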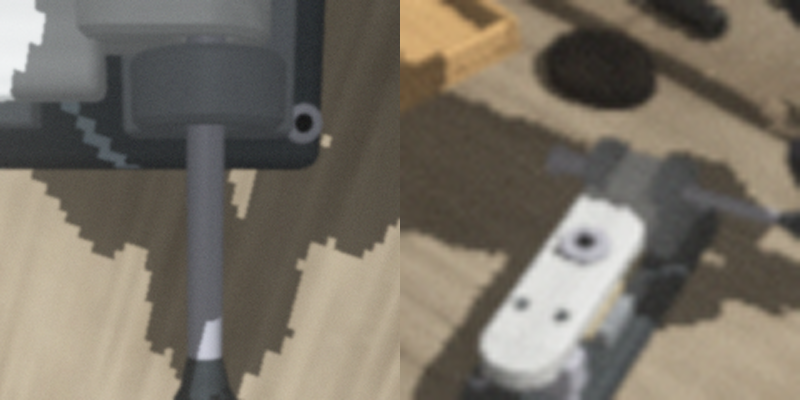

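```bash
python3 - <<'E'
from h import *
b=np.array([507.46,-243.29,38.4])+0.45*ux
arm.move_l(b+47.6*uy,rate=30); rep("driven")
arm.move_l(b-5*uy,rate=150); rep("back")
g=np.array([505,-285,38]); arm.move_l(g,rate=150)
g[2]=4; arm.move_l(g,rate=80); rep("down")
arm.release()
g[2]=120; arm.move_l(g,rate=250); rep("up")
P=M+0.54*ux+60*uy; P[2]=130
arm.movep(P,[np.pi,0,np.radians(108.1)]); rep("over")
p=shot("wrist","w7"); c=shot("scene")
for n in ("hinge_pin","head_side"): print(n,[(d["confidence"],d["at"],to_plane(p,d["at"],41)) for d in arm.pinpoint(p,n)])
print("exp",M+53*uy, proj(p,M+74*uy),proj(p,M+44*uy))
A=cv2.resize(p["image"],(533,400));B=cv2.resize(c["image"][200:360,280:386],(265,400),interpolation=cv2.INTER_CUBIC)
cv2.imwrite("pics/c3.png",np.hstack([A,B]))
E
```

```text
driven 17.44 [ 493.03 -197.61   38.39] jigF 0.5207411098188008 -0.6835805885572875 -0.9864906921610137 tip_y 32.86909053056553 lat 0.5283562961451083 w 9.4
back 17.94 [ 509.32 -248.06   38.17] jigF 0.534913080229485 1.2155809679488723 -0.4954208797830901 tip_y -20.139726314476576 lat 0.3324451266746538 w 9.7
down 18.92 [ 504.48 -284.32    3.45] jigF -5.762534678572632 4.819199268858338 14.957116157870207 tip_y -53.105148627454724 lat -15.533198142073273 w 9.9
up 20.25 [ 504.92 -285.19  120.49] jigF -0.8339223559631542 -0.14351959820607837 -1.1492475854901447 tip_y -54.063532869295216 lat -15.380561786710519 w 85.3
over 21.12 [453.86 -77.74 129.75] jigF 0.11454311940089955 -0.40692941190360904 0.10085108903985521 tip_y 158.97837343827285 lat 0.5312364640721043 w 85.4
hinge_pin [(0.96, [325.0, 251.4], array([457.26, -84.16,  41.  ]))]
head_side [(0.58, [323.1, 264.1], array([458.61, -91.75,  41.  ]))]
exp [455.33 -83.97  42.  ] [321.87 214.37] [321.88 265.66]
```

View pics/c3.png

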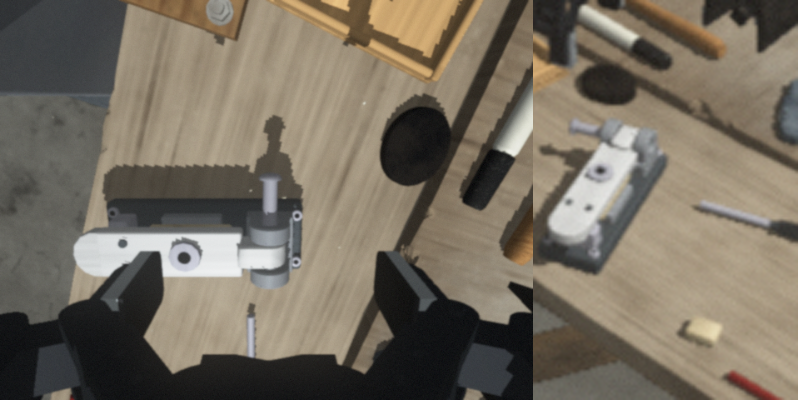

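```bash
python3 - <<'E'
from h import *
P=M+1.0*ux+60*uy; P[2]=36.3
arm.move_l(P,rate=150); rep("at")
arm.gripper_close(110); rep("closed")
P=P+22*uy; arm.move_l(P,rate=40); rep("pulled")
P[2]=110; arm.move_l(P,rate=200); rep("up")
# towards tray, looking
arm.movep([480,120,150],[np.pi,0,np.radians(84)]); rep("tray")
p=shot("wrist","w8"); t=shot("top")
for q in (p,t):
  for n in ("parts_tray","hinge_pin"): print(n,[(d["confidence"],d["at"],to_plane(q,d["at"],0)) for d in arm.pinpoint(q,n)][:2])
A=cv2.resize(p["image"],(533,400));B=cv2.resize(t["image"][190:290,140:206],(265,400),interpolation=cv2.INTER_CUBIC)
cv2.imwrite("pics/c4.png",np.hstack([A,B]))
E
```

```text
at 22.09 [454.52 -76.98  36.85] jigF 0.5098210014681535 -0.736298077243526 -0.11564782867550494 tip_y 159.4947000359079 lat 1.400176161189948 w 85.0
closed 22.82 [454.25 -77.03  36.48] jigF -0.9187800496466688 -0.2215193966658946 5.467825671823958 tip_y 159.53171528074967 lat 1.1294915519745239 w 4.8
pulled 23.52 [447.32 -56.13  36.29] jigF -0.47972238804223105 -0.13010778332005055 -1.1337513105392432 tip_y 181.54954604998653 lat 1.035441793916736 w 4.9
up 24.03 [447.35 -56.55 110.26] jigF 0.1537962874790411 -0.05690206638788497 -0.9530546448585914 tip_y 181.14160059941912 lat 0.9323973070598739 w 5.0
tray 24.8 [479.52 119.73 149.08] jigF -1.094253752578213 -0.28680209205472057 -0.9587812114682595 tip_y 338.7058033139968 lat 86.27746737257665 w 4.6
parts_tray [(0.7, [332.7, 157.6], array([490.5 , 158.52,   0.  ]))]
hinge_pin [(0.69, [324.6, 332.1], array([471.82,  29.19,  -0.  ]))]
parts_tray []
hinge_pin [(0.63, [205.1, 246.1], array([483.71, 144.45,   0.  ]))]
```

View pics/c4.png

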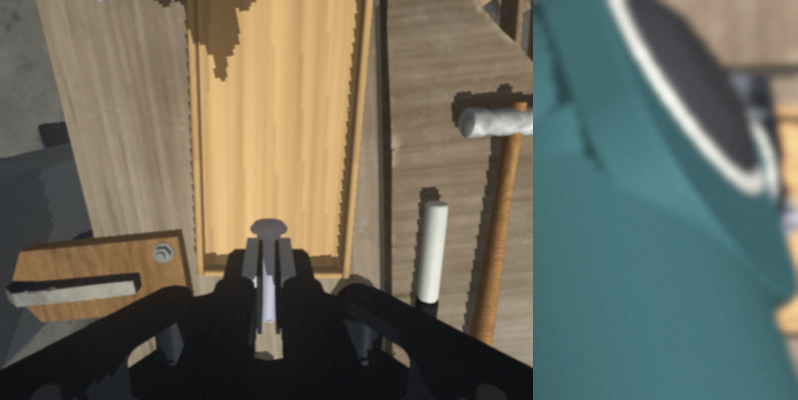

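```bash
python3 - <<'E'
from h import *
P=np.array([499,236,60.]); arm.movep(P,[np.pi,0,np.radians(84)])
P[2]=11; arm.move_l(P,rate=100); rep("low")
arm.release(); P[2]=110; arm.move_l(P,rate=250); rep("up")
L=M-57.5*ux+22*uy; L[2]=120
arm.movep(L,[np.pi,0,np.radians(18.1)]); rep("over leaf")
p=shot("wrist","w9"); t=shot("top")
print([(d["confidence"],d["at"],to_plane(p,d["at"],42)) for d in arm.pinpoint(p,"leaf_grip")],L)
print("pin",[(d["confidence"],to_plane(t,d["at"],11)) for d in arm.pinpoint(t,"hinge_pin")])
L[2]=30; arm.move_l(L,rate=150)
arm.gripper_close(100); rep("closed")
L[2]=50; arm.move_l(L,rate=60); rep("lift")
L[2]=120; arm.move_l(L,rate=150); rep("lift2")
p=shot("wrist","w10"); t=shot("top")
A=cv2.resize(p["image"],(533,400));B=cv2.resize(t["image"][190:290,150:216],(265,400),interpolation=cv2.INTER_CUBIC)
cv2.imwrite("pics/c5.png",np.hstack([A,B]))
E
```

```text
low 26.38 [499.32 235.13  10.79] jigF -1.0834209036201132 -2.4439385479764852 4.4759449687392925 tip_y 442.25033132614476 lat 140.94918982187787 w 5.0
up 27.68 [499.18 235.85 110.54] jigF 0.8353231320365859 -0.3202931237455967 -0.34660716387462065 tip_y 442.97026897547426 lat 141.0349825092917 w 85.5
over leaf 29.09 [ 410.93 -130.3   119.92] jigF 0.053117317935824214 0.6750081326978175 1.104040520134208 tip_y 122.3604697912717 lat -56.59520915216517 w 85.3
[(0.86, [326.1, 245.3], array([ 412.2, -133. ,   42. ]))] [ 410.31 -131.3   120.  ]
pin [(0.54, array([492.61, 225.87,  11.  ])), (0.53, array([ 623.19, -396.27,   11.  ]))]
closed 30.6 [ 410.53 -131.47   30.74] jigF -4.619383470492202 2.5905553927352476 21.264265095359395 tip_y 121.36892323009204 lat -57.34580072890243 w 32.0
lift 31.08 [ 410.44 -131.49   50.27] jigF -0.5574354954214672 -0.38819580821811966 -1.4571258757385137 tip_y 121.38416175896128 lat -57.43929668997825 w 31.4
lift2 31.7 [ 409.93 -131.3   119.34] jigF -0.09971595163872549 -0.052530706326034536 -2.302994165926433 tip_y 121.71919832737726 lat -57.86206664380397 w 31.5
```

View pics/c5.png

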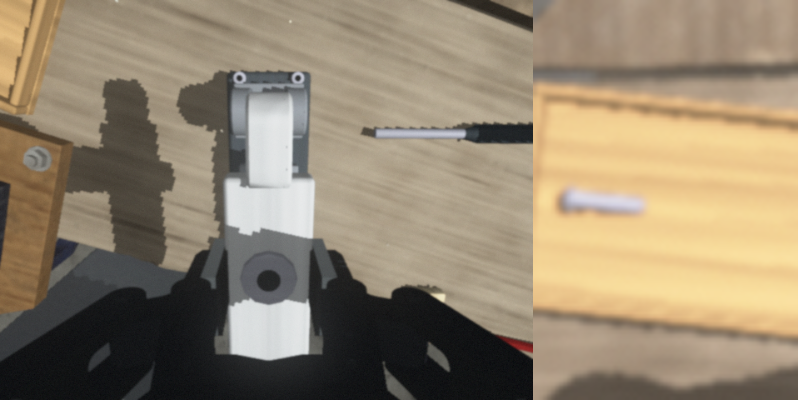

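```bash
python3 - <<'E'
from h import *
o=[np.pi,0,np.radians(84)]
P=np.array([486,127.7,110]); arm.movep(P,o); rep("over")
P[2]=11; arm.move_l(P,rate=90); rep("low")
arm.release(); rep("rel"); P[2]=150; arm.move_l(P,rate=200); 
arm.movep([430,-60,250],[np.pi,0,np.radians(84)]); rep("up")
t=shot("top"); c=shot("scene")
for q in (t,c):
  for n,z in (("hinge_pin",11),("jig_leaf",17),("leaf_grip",14),("slim_punch",0),("thick_punch",0)): print(n,[(round(d["confidence"],2),to_plane(q,d["at"],z)) for d in arm.pinpoint(q,n)][:2])
A=cv2.resize(t["image"][150:330,130:490],(800,400),interpolation=cv2.INTER_CUBIC)
cv2.imwrite("pics/c6.png",A)
E
```

```text
over 32.85 [485.92 126.08 109.67] jigF 0.14947325647700613 -0.7388683115221288 -1.7645981496883192 tip_y 342.7579752999519 lat 94.33546810914083 w 31.9
low 34.1 [486.36 127.8   11.49] jigF -0.564979162236605 0.15547895706432224 -1.5635073501198216 tip_y 344.2574658137694 lat 95.28493031787683 w 31.6
rel 34.67 [486.02 127.71  11.02] jigF 0.26879721799898826 0.5758845004299632 0.4843140587561403 tip_y 344.2736214781206 lat 94.92970870017979 w 85.7
up 36.4 [430.07 -59.28 249.27] jigF 0.48851626324014746 -0.1627269407380648 -0.10991350924609075 tip_y 183.92172158971283 lat -16.343033277609162 w 85.5
hinge_pin [(0.74, array([ 502.36, -257.23,   11.  ])), (0.48, array([496.55, 222.16,  11.  ]))]
jig_leaf [(0.68, array([497.8 , 189.41,  17.  ]))]
leaf_grip [(0.86, array([480.09, 127.12,  14.  ]))]
slim_punch [(0.65, array([ 500.06, -263.61,    0.  ])), (0.25, array([488.64, 158.84,   0.  ]))]
thick_punch [(0.87, array([ 480.72, -428.51,    0.  ])), (0.34, array([ 500.3 , -263.37,    0.  ]))]
hinge_pin [(0.7, array([ 485.66, -269.45,   11.  ])), (0.53, array([488.38, 218.03,  11.  ]))]
jig_leaf [(0.64, array([501.52, 200.24,  17.  ]))]
leaf_grip [(0.83, array([490.38, 128.4 ,  14.  ]))]
slim_punch [(0.74, array([ 495.73, -270.92,    0.  ])), (0.17, array([ 345.89, -395.15,    0.  ]))]
thick_punch [(0.95, array([ 493.61, -432.41,    0.  ]))]
```

View pics/c6.png

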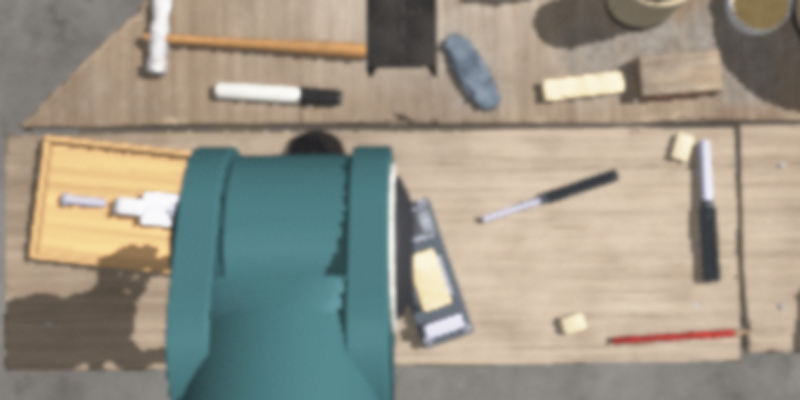

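The last view shows the pin at (80,200) and the leaf's eye at (135,208), both inside the tray. The slim punch lies flat at (550,195), and the bystanders haven't moved. Handing in.

```bash
python3 -c "
from h import *
print(arm.hand_in())"
```

```text
the job is handed in; nothing more can be done
None
```

I drove the pin out with the slim punch, put the pin and leaf in the parts tray, laid the punch on the bench and handed the job in at about 37 s of the 72 s allowed; no verdict came back, and the leaf's tab end was hidden behind the arm in my last view.

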